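# Free a cross-threaded filler cap and run it home

### The arm

A 6-joint arm with a two-finger parallel gripper is mounted at the origin on a cart in front of the work surface, level with it; the furniture and walls round the work are solid. World frame = base frame: x ahead of the robot, y to its left, z up, the work surface at z = 0. Lengths are in mm, angles in rad, forces in N, time in s.
With the tool pointing down it reaches from about 275 to 825 mm from the base axis. Payload 5.2 kg.
Tool frame: the origin (TCP) lies at the very end of the fingers, on their centre line; the grasp point (between the pads) lies 19 mm behind it; z points along the fingers, y is the line along which they close (so a half turn about z gives the same grasp; the last joint's range is limited). The gripper opens to 93 mm and grips with 3 to 60 N. Pads are 15 mm wide; open, the fingers measure 128 mm over their backs; the gripper's body (75 mm by 188 mm) begins 65 mm behind the grasp point.
Start: joints at [-1.507, 0.259, 1.535, -0, 1.348, -0.203], TCP at [145.026, -530.54, 218.653] pointing down, gripper open.
Joint ranges: [-3.14, 3.14], [-0.91, 2.08], [0.19, 2.58], [-1.22, 4.36], [0.22, 2.71], [-3.12, 3.12]. Speed limits (rad/s): [2.57, 2.57, 3.14, 3.14, 3.14, 3.14].

### API

Orientations are given as [roll, pitch, yaw] about the fixed x, y, z axes, in that order (R = Rz(yaw) Ry(pitch) Rx(roll)).
In Python, from bench import robot gives the robot as it stands. The module is installed in compiled form; this text tells all that it offers. Calls block until the motion is done:
- robot.move_ptp(position, orientation): joint-space move of the TCP to a pose.
- robot.move_linear(position, ori=None, speed=150, f_stop=None): straight line of the TCP; ori=None keeps the orientation; speed is the mean speed in mm/s. With f_stop (N) it stops when the force on the tool has changed by that much, and returns True; else False.
- robot.move_j(angles): joint-space move.
- robot.move_gripper(opening): opening from 0.0 (shut) to 1.0 (fully open); the grip force is fixed at half the most; returns when the fingers have stopped.
- robot.sleep(seconds).
- robot.inverse_kinematics(position, orientation): joint angles nearest the present ones, or None.
- robot.get_image(name): name is "scene" or "top"; returns a dict with "img" (420x560x3 uint8, blue, green, red), "fovy" (degrees; the focal length in pixels is half the picture's height over the tangent of half this angle, whatever the lens; pixels are square), "cx", "cy" (the principal point, pixels), "eye" and "orientation" of the camera in the world. Camera axes: x right, y down, z forward; pixel columns grow to the right and rows downward; lengths in mm; the calibration is good to about 2 mm. A picture is of the moment at which its call begins. There is no depth.
A pose or a line that the arm cannot do raises robot.MotionError and nothing moves.
- robot.hand_in(): hands the job in; it is judged then, once.
Readings, each from a call of its own:
- robot.current_t(): time.
- robot.current_qpos(): joint angles.
- robot.current_joint_vel(): joint speeds.
- robot.current_joint_efforts(): joint torques, N m.
- robot.current_tcp_pos(): TCP position.
- robot.current_eef_rot(): TCP orientation.
- robot.current_contact_force(): force on the tool from outside, world axes, zero at the start.
- robot.current_ft_torque(): the same for the moment, N m.
- robot.current_gripper_width(): opening from 0.0 (shut) to 1.0 (fully open).
- robot.current_finger_force(): force on a finger pad.
Only numpy, scipy, OpenCV 4.12 (cv2) and the standard library are available. Lean on these libraries where they do the work, as an engineer would, in place of code of your own. Each camera call takes 0.05 s, during which the arm holds its last target. There are 200 camera calls.

### The job

Someone has started the red filler cap of the lubrication unit crooked, so that it has crossed its thread. Without lifting it away, back it off anticlockwise until it drops squarely into the thread start, then run it in clockwise until it is fully home on the neck, and let go of it. Do not drive it down while it is crooked, and leave the other things on the bench where they are.

Things in the scene. Friction and masses are not known exactly. Their poses are not given: they have to be found in the camera images.
- filler_neck: aluminium spout of a grey lubrication unit bolted to the bench; 43 mm in diameter, 50 over its thread ridges. Origin: centre of the mouth (the rim the cap seats on), about 136 mm above the bench; z runs out along the neck, 30 degrees from vertical, leaning mostly to the robot's right. x and y have no meaning here: where the thread starts lie round the neck is not known. It does not move.
- neck_foot (a point): centre of the neck's foot on the tank's flat sloping top, 50 mm below the mouth along the neck, same axes. The slope is square to the neck. An upright dark motor (52 mm wide, top 122 mm above the bench) stands behind the slope's upper edge, its axis 95 mm (level) from here. The thread is right-handed with two starts facing each other; clockwise seen from outside runs the cap in, 14.4 mm a turn.
- filler_cap: red ribbed screw cap on the neck, 63 mm across its round grip, 0.08 to 0.17 kg. Origin: centre of its inner sealing face; z out along its own axis; the crown is 12 mm above the origin, the hollow skirt reaches 21.8 mm below. Fully home, its origin and axis lie on the neck's. At the start it is crossed: leaning about 9 degrees to the neck, origin 8.5 to 10.5 mm above home.
- cap_segments (a point): point on the cap's axis 17.8 mm below its origin, level with two facing thread segments, 48 degrees long, in the skirt. At the start one is caught under a thread start, the other lies on top of the other one. Backed off 0.8 to 1.4 rad both come free (but may hang askew); pressed with a few newtons the cap drops 2 to 4 mm and lies square, origin 8 to 9.5 mm above home.
- cap_top (a point): centre of the cap's crown, 12 mm above its origin; a small white mark points along the cap's x. From the dropped place 3.6 to 4 rad clockwise takes it home, then the resistance rises; backed off further it climbs again and drops anew each half turn. It turns easily (under 0.15 N m) until home; a grip of 30 N turns it without slipping, one of 6 N lets it slide and settle between the fingers.
- oil_bottle: white oil bottle with a red spout, 55 mm across, 190 mm tall, standing; origin at the centre of its foot; a bystander
- grease_tin: white tin with a blue lid, 65 mm across, 33 mm high; origin at the centre of its underside; a bystander
- spanner: steel combination spanner, 220 mm long along its y axis, lying flat; origin under its middle; a bystander
- torque_tester: dark hand-held instrument with a display, 120 x 75 x 35 mm; origin under its middle; a bystander

How it is judged:
By the outcome, as a careful person would: the job done as asked, in the order asked, and still so for the second after the job is handed in, with the robot touching nothing.
It also fails if it takes over 67 s, if anything falls off the work surface, if the arm or the gripper's body presses on something with over 40 N, if the wrist force passes 120 N, or if a joint passes its speed limit or range.

## Working session

There is one attempt and no reset: what is moved stays moved. The work goes in short steps, each a Python script; the robot and the scene stay as the last script left them, time stands still between calls to the robot, and variables do not carry over. Pictures are saved under pics/ and viewed, at most 10 in all, crops included, and the job is handed in when it is done.

```bash
mkdir -p pics; ls
python3 - <<'E'
from bench import robot
import cv2
for n in("scene","top"):
    d=robot.get_image(n); cv2.imwrite(f"pics/{n}0.png",d["img"])
    print(n,d["fovy"],d["cx"],d["cy"],d["eye"],d["orientation"])
print(robot.current_t(),robot.current_eef_rot())
E
```

```text
pics
scene 55.54330096928006 280.668540586824 216.92158585489722 [ 87.19058359 577.36846572 791.24878321] [-2.23685134e+00  3.95716675e-04 -2.63676080e+00]
top 44.06438619862884 278.9115374860922 210.2644356341489 [ 265.63041141 -200.06894875 1761.79546525] [-2.98501496  0.02511057 -1.59770986]
0.1 [-3.13996707e+00 -3.43647185e-04  2.66835876e-01]
```

View pics/scene0.png

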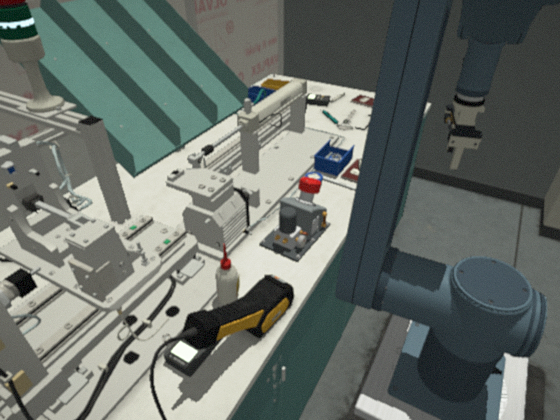

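View pics/top0.png

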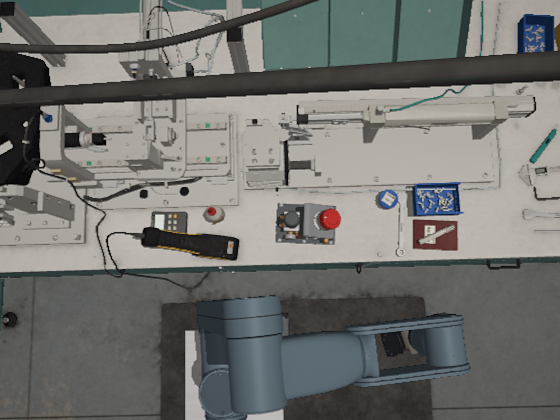

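The scene view shows the red cap at about (310,184). In the top view it is at (330,218), with the motor at (291,219).

```bash
cat > h.py <<'E'
import numpy as np, cv2
from scipy.spatial.transform import Rotation as Ro
def cam(d):
    f=d["img"].shape[0]/2/np.tan(np.radians(d["fovy"])/2)
    return f,Ro.from_euler('xyz',d["orientation"]).as_matrix(),np.array(d["eye"])
def ray(d,u,v):
    f,R,e=cam(d); r=R@np.array([(u-d["cx"])/f,(v-d["cy"])/f,1]); return e,r/np.linalg.norm(r)
def proj(d,p):
    f,R,e=cam(d); q=R.T@(np.asarray(p)-e); return np.array([d["cx"]+f*q[0]/q[2],d["cy"]+f*q[1]/q[2]])
def plane(d,u,v,z):
    e,r=ray(d,u,v); return e+r*(z-e[2])/r[2]
def meet(a,b):
    (e1,r1),(e2,r2)=a,b
    s=np.linalg.lstsq(np.c_[r1,-r2],e2-e1,rcond=None)[0]
    p,q=e1+s[0]*r1,e2+s[1]*r2; return (p+q)/2,np.linalg.norm(p-q)
def redblob(d,near,rad=40):
    b,g,r=[d["img"][...,i].astype(int) for i in range(3)]
    m=((r>90)&(r>2*g)&(r>2*b)).astype(np.uint8)
    n,l,s,c=cv2.connectedComponentsWithStats(m)
    k=min((i for i in range(1,n) if s[i,4]>30),key=lambda i:np.hypot(*(c[i]-near)))
    return (l==k),c[k],s[k]
E
python3 - <<'E'
from bench import robot
from h import *
S,T=robot.get_image("scene"),robot.get_image("top")
ms,cs,ss=redblob(S,(310,184)); mt,ct,st=redblob(T,(330,218))
print(cs,ss,ct,st,meet(ray(S,*cs),ray(T,*ct)))
print("motor",plane(T,291,219,122))
a=cv2.resize(S["img"][160:260,255:335],None,fx=5,fy=5,interpolation=2)
b=cv2.resize(T["img"][195:252,270:345],None,fx=5,fy=5,interpolation=2)
o=np.zeros((500,785,3),np.uint8); o[:,:400]=a; o[:285,405:780]=b; cv2.imwrite("pics/crop1.png",o)
E
```

```text
[309.30181818 184.79636364] [299 177  22  17 275] [329.72615385 218.84615385] [319 209  22  21 325] (array([ 490.37663813, -325.82465996,  137.60042199]), np.float64(0.872858372018839))
motor [ 496.21112898 -203.6616184   122.        ]
```

View pics/crop1.png

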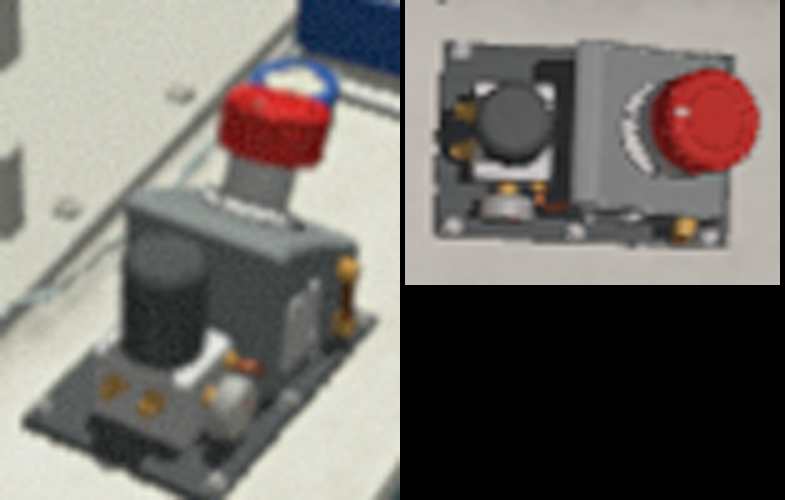

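The crop shows the cap's mark towards the motor, at about pixel (325.4,217.4) in the top view. The neck leans away from the motor. I'll average frames to get the cap's tilt relative to the neck.

```bash
cat >> h.py <<'E'
def avg(robot,n,k=8):
    d=robot.get_image(n); a=d["img"].astype(float)
    for _ in range(k-1): a+=robot.get_image(n)["img"]
    d["img"]=(a/k).astype(np.uint8); d["avg"]=a/k; return d
E
python3 - <<'E'
from bench import robot
from h import *
S,T=avg(robot,"scene",8),avg(robot,"top",8)
import pickle; pickle.dump((S,T),open("st.pkl","wb"))
# plate direction in top (z~10): crop px -> px
c=lambda x,y:(270+(x-405)/5,195+y/5)
for p,q in(((445,42),(730,60)),((440,237),(725,245))):
    v=plane(T,*c(*q),10)-plane(T,*c(*p),10); print("plate dir",v[:2],np.degrees(np.arctan2(v[1],v[0])))
v=plane(T,*c(575,207),100)-plane(T,*c(575,40),100);print("edge",v[:2])
M=plane(T,*c(515,120),122);print("motor",M)
for az in(-90,-93,-96):
    a=np.radians(az); z=np.array([.5*np.cos(a),.5*np.sin(a),.866])
    m=np.array([490,-325,136]); f=m-50*z
    for d,n in((S,"S"),(T,"T")):
        w=proj(d,m+20*z)-proj(d,f); print(az,n,proj(d,m),"dir",w/np.linalg.norm(w),np.degrees(np.arctan2(w[1],w[0])))
a=cv2.resize(S["img"][170:212,292:332],None,fx=10,fy=10,interpolation=2)
b=cv2.resize(T["img"][203:237,310:348],None,fx=10,fy=10,interpolation=2)
o=np.zeros((420,785,3),np.uint8); o[:,:400]=a; o[:340,405:785]=b; o=cv2.convertScaleAbs(o,alpha=1.3); cv2.imwrite("pics/crop2.png",o)
E
```

```text
plate dir [ -18.53342462 -194.16834169] -95.45238039668591
plate dir [ -11.04978946 -192.22500964] -93.28994828819216
edge [-108.83714386    3.75047153]
motor [ 496.11406233 -206.84886859  122.        ]
-90 S [309.1261772  185.39332008] dir [ 0.25522469 -0.96688177] -75.21310037239046
-90 T [329.48505392 219.17132141] dir [ 0.97221011 -0.23411004] -13.539168266924618
-93 S [309.1261772  185.39332008] dir [ 0.27879207 -0.96035149] -73.81187485751036
-93 T [329.48505392 219.17132141] dir [ 0.9815967  -0.19096578] -11.009151246254763
-96 S [309.1261772  185.39332008] dir [ 0.30180526 -0.95336959] -72.43393630903606
-96 T [329.48505392 219.17132141] dir [ 0.98911347 -0.14715484] -8.462081105674164
```

View pics/crop2.png

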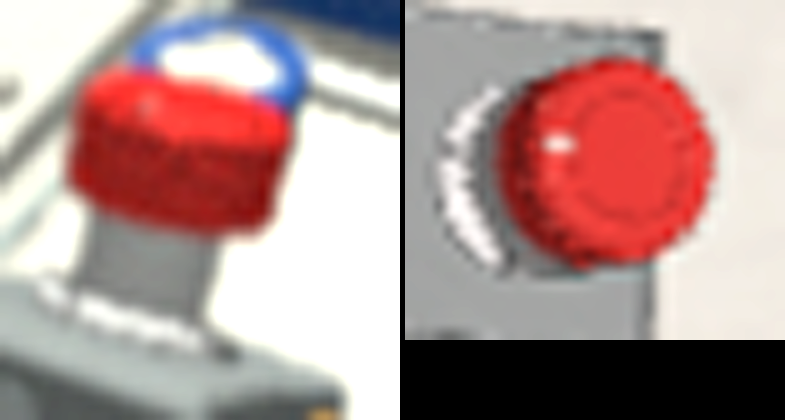

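```bash
cat >> h.py <<'E'
def unit(v): return v/np.linalg.norm(v)
azN=np.radians(-94); nz=np.array([.5*np.cos(azN),.5*np.sin(azN),np.sqrt(.75)])
e1=unit(np.array([1,0,0])-nz[0]*nz); e2=np.cross(nz,e1)   # e1 ~ +x, e2 ~ uphill +y
def tilt(phi,deg=9):
    l=np.cos(phi)*e1+np.sin(phi)*e2; t=np.radians(deg); return np.cos(t)*nz+np.sin(t)*l,l
def tool(axis,y):
    z=-axis; y=unit(y-y@z*z); return np.c_[np.cross(y,z),y,z]
def eul(R): return Ro.from_matrix(R).as_euler('xyz')
E
python3 - <<'E'
from bench import robot
from h import *
import pickle; S,T=pickle.load(open("st.pkl","rb"))
mid,gap=meet(ray(S,309.8,185),ray(T,329.9,219)); print("mid",mid,gap)
for ph in range(0,360,30):
    a,l=tilt(np.radians(ph)); s=proj(S,mid+17*a)-proj(S,mid); t=proj(T,mid+17*a)-proj(T,mid)
    print(ph,"S",s.round(2),round(np.degrees(np.arctan2(s[1],s[0])),1),"T",t.round(2))
# crown disc centroid estimate from bright red
for d,n in((S,"S"),(T,"T")):
    m,c,st=redblob(d,(310,184) if n=="S" else (330,218))
    r=d["avg"][...,2]; v=r[m]; th,_=cv2.threshold(v.astype(np.uint8),0,255,cv2.THRESH_OTSU)
    ys,xs=np.nonzero(m&(r>th)); k=cv2.minAreaRect(np.argwhere(m)[:,::-1].astype(np.float32))
    print(n,"thr",th,"bright centroid",xs.mean(),ys.mean(),"blob",c,k)
for ph in(0,30,60):
  a,l=tilt(np.radians(ph))
  for sg in(1,-1):
    R=tool(a,sg*np.cross(a,l)); print(ph,sg,robot.inverse_kinematics(mid+(-19-0)*a+100*a,eul(R)))
E
```

```text
mid [ 489.55254663 -326.56147618  136.8086648 ] 1.7735579109994983
0 S [ 0.82 -5.71] -81.8 T [ 3.01 -1.39]
30 S [ 0.77 -5.68] -82.3 T [ 2.66 -1.29]
60 S [ 0.95 -5.59] -80.3 T [ 2.4 -1. ]
90 S [ 1.31 -5.46] -76.5 T [ 2.32 -0.58]
120 S [ 1.76 -5.32] -71.7 T [ 2.42 -0.15]
150 S [ 2.17 -5.22] -67.4 T [2.69 0.17]
180 S [ 2.44 -5.18] -64.8 T [3.05 0.3 ]
210 S [ 2.49 -5.21] -64.5 T [3.4  0.21]
240 S [ 2.31 -5.31] -66.5 T [ 3.65 -0.09]
270 S [ 1.95 -5.44] -70.3 T [ 3.73 -0.5 ]
300 S [ 1.5  -5.57] -74.9 T [ 3.63 -0.93]
330 S [ 1.09 -5.68] -79.1 T [ 3.36 -1.25]
S thr 157.0 bright centroid 310.13829787234044 180.4468085106383 blob [309.26545455 184.73818182] ((309.3077087402344, 184.9615478515625), (20.592195510864258, 14.31647777557373), 11.309932708740234)
T thr 142.0 bright centroid 331.2188679245283 218.43396226415095 blob [329.79256966 218.86687307] ((329.58001708984375, 218.94000244140625), (19.80000114440918, 20.60000228881836), 53.13010025024414)
0 1 [-0.93322369  0.70818095  0.97022667  0.21409974  1.95573489 -2.5061024 ]
0 -1 [-0.93322369  0.70818095  0.97022667  0.21409974  1.95573489  0.63549025]
30 1 [-0.91876934  0.64287222  1.04663269  0.1882426   1.86669742 -3.02154171]
30 -1 [-0.91876934  0.64287222  1.04663269  0.1882426   1.86669742  0.12005094]
60 1 [-0.9281925   0.57044719  1.14328058  0.19557293  1.76454222  2.73289117]
60 -1 [-0.9281925   0.57044719  1.14328058  0.19557293  1.76454222 -0.40870149]
```

```bash
cat >> h.py <<'E'
phi=np.radians(65); cap0=np.array([489.3,-326.3,140.9])
ax0,l0=tilt(phi); R0=tool(ax0,-np.cross(ax0,l0))
npt=cap0-2*l0      # point on neck axis
def tcp_from_grasp(g,R): return g+19*R[:,2]
E
python3 - <<'E'
from bench import robot
from h import *
p=tcp_from_grasp(cap0,R0)+75*ax0
robot.move_ptp(p,eul(R0)); print(robot.current_t(),robot.current_qpos(),robot.current_contact_force())
t=robot.current_t()
R1=Ro.from_rotvec(0.2*nz).as_matrix()@R0
robot.move_linear(p,eul(R1),speed=100); print("lin rot .2",robot.current_t()-t); t=robot.current_t()
robot.move_ptp(p,eul(R0)); print("ptp rot",robot.current_t()-t)
print(robot.current_qpos())
# feasibility over full sweep
for th in np.arange(1.6,-4.2,-.4):
    R=Ro.from_rotvec(th*nz).as_matrix()@tool(nz,R0[:,1]); q=robot.inverse_kinematics(npt+19*R[:,2],eul(R)); print(round(th,1),None if q is None else np.round(q,2))
d=robot.get_image("scene"); cv2.imwrite("pics/a1.png",cv2.resize(d["img"][90:230,230:400],None,fx=4,fy=4,interpolation=2))
E
```

```text
2.45 [-0.92693704  0.556019    1.21040391  0.20016284  1.69934391 -0.50140391] [-0.18786321 -0.08934862 -0.46494982]
lin rot .2 0.34999999999999964
ptp rot 0.3167
[-0.92561079  0.55700763  1.21001219  0.20091341  1.69928817 -0.50361653]
1.6 [-0.97  0.62  1.34  0.32  1.61 -2.18]
1.2 [-0.97  0.62  1.34  0.32  1.61 -1.78]
0.8 [-0.97  0.62  1.34  0.32  1.61 -1.38]
0.4 [-0.97  0.62  1.34  0.32  1.61 -0.98]
0.0 [-0.97  0.62  1.34  0.32  1.61 -0.58]
-0.4 [-0.97  0.62  1.34  0.32  1.61 -0.18]
-0.8 [-0.97  0.62  1.34  0.32  1.61  0.22]
-1.2 [-0.97  0.62  1.34  0.32  1.61  0.62]
-1.6 [-0.97  0.62  1.34  0.32  1.61  1.02]
-2.0 [-0.97  0.62  1.34  0.32  1.61  1.42]
-2.4 [-0.97  0.62  1.34  0.32  1.61  1.82]
-2.8 [-0.97  0.62  1.34  0.32  1.61  2.22]
-3.2 [-0.97  0.62  1.34  0.32  1.61  2.62]
-3.6 [-0.97  0.62  1.34  0.32  1.61  3.02]
-4.0 [-0.97  0.62  1.34  0.32  1.61 -2.87]
```

View pics/a1.png

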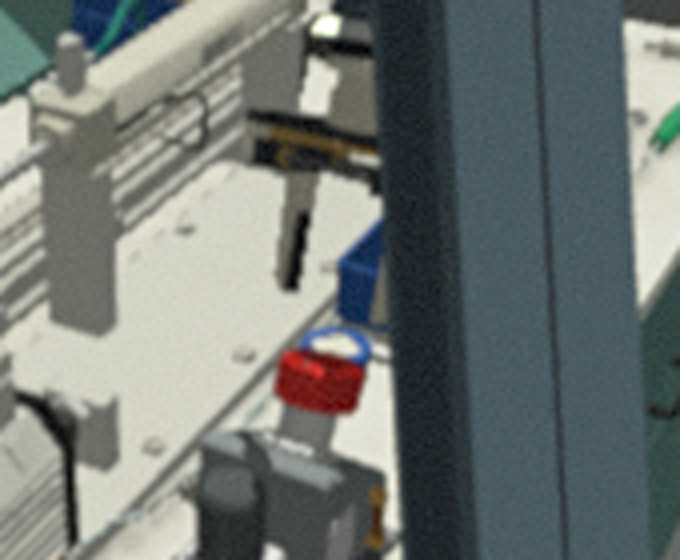

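The view shows the gripper above the cap. The left finger is at about (295,235) in the crop, above and beside the cap at (320,380), and the arm hides the other finger. I'll descend and close in stages.

Run:
```python
from bench import robot
from h import *
p=tcp_from_grasp(cap0,R0)
print("stop",robot.move_linear(p,eul(R0),speed=60,f_stop=6)); f0=robot.current_contact_force()
print(robot.current_t(),f0.round(1),(robot.current_tcp_pos()-p).round(1))
if np.linalg.norm(f0)<6:
  for w in(.78,.75,.73,.715,.70,.69,.685,.68):
    robot.move_gripper(w); robot.sleep(.1)
    f=R0.T@(robot.current_contact_force()-f0); print(w,robot.current_gripper_width(),robot.current_finger_force(),"f tool",f.round(1))
    if abs(f[1])>3:
        p=p+R0[:,1]*np.sign(f[1])*1.2; robot.move_linear(p,eul(R0),speed=30)
        print("  shifted",(R0.T@(robot.current_contact_force()-f0)).round(1))
print(robot.current_t())
```

```text
stop False
4.5667 [0.3 0.3 0. ] [ 0.2 -0.4  0.4]
0.78 0.7782712582933912 0.0 f tool [-0.1 -1.1 -0. ]
0.75 0.7505135694446402 0.0 f tool [ 0.5 -0.2  0.2]
0.73 0.7325633442293501 0.41066265231847865 f tool [-1.5  0.8 -0.1]
0.715 0.715388009425846 0.5418617491523037 f tool [-1.2  0.5 -0.8]
0.7 0.6985754538433294 1.2778891849370666 f tool [-0.   1.9  0.3]
0.69 0.6971706372498221 9.276758056803374 f tool [-0.1  0.7 -1. ]
0.685 0.6927810707584751 15.352881399339822 f tool [-1.   2.  -0.4]
0.68 0.6923788377350537 22.123676943738246 f tool [-0.4  1.2 -0.2]
7.6583
```

```bash
cat >> h.py <<'E'
def screw(p,R,th,rise=14.4/2/np.pi,c=None):
    """turn pose anticlockwise by th about neck axis, rising with the thread"""
    c=npt if c is None else c
    Q=Ro.from_rotvec(th*nz).as_matrix(); return c+Q@(p-c)+rise*th*nz, Q@R
def report(robot,R,f0,tag):
    f=R.T@(robot.current_contact_force()-f0); m=R.T@robot.current_ft_torque()
    print(tag,"t%.1f"%robot.current_t(),"f",f.round(1),"m",m.round(2),"w%.3f"%robot.current_gripper_width(),"ff%.0f"%robot.current_finger_force())
    return f,m
E
python3 - <<'E'
from bench import robot
from h import *
import pickle
p=tcp_from_grasp(cap0,R0); f0=np.array([.3,.3,0])
robot.move_gripper(.6); report(robot,R0,f0,"grip")
for th in np.arange(.12,.85,.12):
    q,R=screw(p,R0,th); robot.move_linear(q,eul(R),speed=20)
    f,m=report(robot,R,f0,"%.2f"%th)
    if np.linalg.norm(f)>25: break
pickle.dump((p,th),open("th.pkl","wb"))
d=robot.get_image("top"); cv2.imwrite("pics/b.png",d["img"])
E
```

```text
grip t7.9 f [-0.7  1.6 -0.7] m [-0.42 -0.17  0.01] w0.688 ff30
0.12 t8.1 f [ 0.   1.3 -0.2] m [-0.54 -0.11 -0.08] w0.688 ff30
0.24 t8.4 f [-0.8  1.1 -0. ] m [-0.43 -0.31 -0.08] w0.688 ff30
0.36 t8.7 f [-1.7  1.6 -1. ] m [-0.35 -0.4  -0.04] w0.691 ff30
0.48 t8.9 f [-2.   0.8  0.2] m [-0.39 -0.54 -0.1 ] w0.685 ff30
0.60 t9.2 f [-2.3  2.   0.5] m [-0.33 -0.69 -0.07] w0.686 ff30
0.72 t9.5 f [-2.8  2.1  1.3] m [-0.42 -0.71 -0.04] w0.688 ff30
0.84 t9.7 f [-4.1  2.8  1.2] m [-0.49 -0.79 -0.04] w0.687 ff30
```

Run:
```python
from bench import robot
from h import *
import pickle
p,_=pickle.load(open("th.pkl","rb")); f0=np.array([.3,.3,0])
for th in (.94,1.04,1.14,1.24,1.34):
    q,R=screw(p,R0,th); robot.move_linear(q,eul(R),speed=20)
    f,m=report(robot,R,f0,"%.2f"%th)
    if np.linalg.norm(f)>25: break
pickle.dump((q,R),open("pose.pkl","wb"))
m=redblob(robot.get_image("top"),(330,218));print(m[1],m[2])
# relax the grip to ~6 N, then straighten tool to the neck axis about the grasp point
for w in(.70,.695,.693):
    robot.move_gripper(w); robot.sleep(.1); report(robot,R,f0,w)
    if robot.current_finger_force()>4: break
m=redblob(robot.get_image("top"),(330,218));print(m[1],m[2])
```

```text
0.94 t10.0 f [-3.9  2.8  1.1] m [-0.51 -0.82 -0.1 ] w0.687 ff30
1.04 t10.3 f [-4.7  2.5  0.5] m [-0.51 -0.9  -0.1 ] w0.689 ff30
1.14 t10.5 f [-3.8  3.1  1.3] m [-0.42 -1.   -0.12] w0.687 ff30
1.24 t10.8 f [-4.7  2.3  0.6] m [-0.41 -0.97 -0.06] w0.688 ff30
1.34 t11.0 f [-4.9  1.8  2.2] m [-0.35 -1.04 -0.04] w0.688 ff30
[326.61445783 224.31325301] [320 216  16  14  83]
0.7 t11.4 f [-0.3 -1.7  0.1] m [ 0.12 -0.16 -0.06] w0.703 ff0
0.695 t11.7 f [ 0.3 -1.4  0.3] m [ 0.1   0.05 -0.02] w0.698 ff1
0.693 t12.1 f [ 1.7 -0.4  0.2] m [ 0.15  0.23 -0.06] w0.696 ff2
[326.17333333 224.04      ] [320 216  16  14  75]
```

```bash
cat >> h.py <<'E'
mouth=npt-4.6*nz
Rn=lambda th: Ro.from_rotvec(th*nz).as_matrix()@tool(nz,R0[:,1])   # tool square to neck, turned th
hgt=lambda P:(np.asarray(P)-mouth)@nz
E
python3 - <<'E'
from bench import robot
from h import *
import pickle
q,R=pickle.load(open("pose.pkl","rb")); th=1.34
robot.move_gripper(.85)
robot.move_linear(q+55*nz,eul(Rn(th)),speed=150)
robot.move_gripper(0)
robot.move_linear(mouth+35*nz,eul(Rn(th)),speed=150); robot.sleep(.2)
f0=robot.current_contact_force(); T=robot.get_image("top");m=redblob(T,(330,218));print(m[1],m[2])
for fs in (2.5,5,8):
    s=robot.move_linear(mouth+12*nz,eul(Rn(th)),speed=15,f_stop=fs)
    print(fs,s,"t%.1f"%robot.current_t(),"h %.2f"%hgt(robot.current_tcp_pos()),(Rn(th).T@(robot.current_contact_force()-f0)).round(1))
d=robot.get_image("scene"); cv2.imwrite("pics/c1.png",cv2.resize(d["img"][130:230,250:370],None,fx=5,fy=5,interpolation=2))
E
```

```text
[328.49056604 218.95849057] [320 209  20  21 265]
2.5 True t15.8 h 21.39 [ 1.3  0.8 -4.7]
5 True t16.1 h 21.36 [ 2.   0.5 -5. ]
8 True t16.3 h 21.37 [ 1.9 -0.2 -5.3]
```

View pics/c1.png

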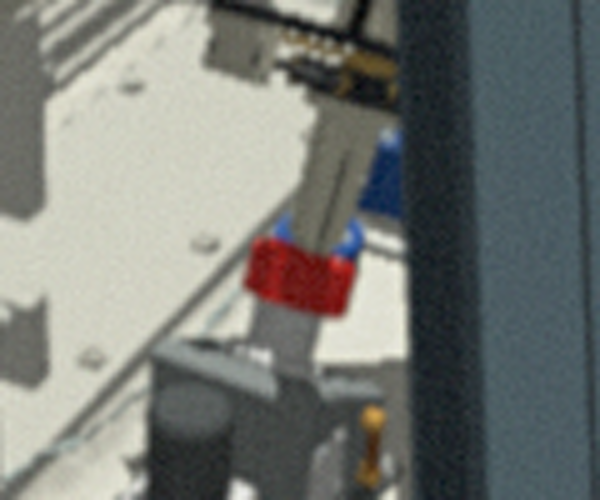

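The closed fingers press on the crown centre at (325,250). It sits at 21.4 mm, which matches the dropped place. I'll check squareness with off-centre probes.

Run:
```python
from bench import robot
from h import *
th=1.34; E=eul(Rn(th))
S=robot.get_image("scene"); m=redblob(S,(310,184))[0]; print(cv2.minAreaRect(np.argwhere(m)[:,::-1].astype(np.float32)))
for v in (e1,e2,-e1,-e2):
    b=mouth+18*v
    robot.move_linear(mouth+9*v+25*nz,E,speed=120); robot.move_linear(b+24.5*nz,E,speed=120)
    s=robot.move_linear(b+14*nz,E,speed=15,f_stop=2.5)
    print(s,"t%.1f"%robot.current_t(),"h %.2f"%hgt(robot.current_tcp_pos()))
robot.move_linear(mouth+26*nz,E,speed=120)
s=robot.move_linear(mouth+14*nz,E,speed=20,f_stop=4); print(s,"h %.2f"%hgt(robot.current_tcp_pos()),"t%.1f"%robot.current_t())
```

```text
((309.3584899902344, 185.24526977539062), (20.329362869262695, 11.538285255432129), 15.945395469665527)
True t17.3 h 21.23
True t18.2 h 21.38
True t19.2 h 21.34
True t20.1 h 21.03
True h 21.31 t20.8
```

The cap is square, with crown heights within 0.35 mm and the image angle as expected. I'll grip it again and run it in.

```bash
python3 - <<'E'
from bench import robot
from h import *
import pickle
th=1.34; R=Rn(th); E=eul(R)
robot.move_linear(mouth+50*nz,E,speed=150); robot.move_gripper(.9)
g=mouth+(9.4-4.5)*nz; p=g+19*R[:,2]
print("stop",robot.move_linear(p,E,speed=100,f_stop=8)); f0=robot.current_contact_force(); m0=R.T@robot.current_ft_torque(); print("m0",m0.round(2),"t%.1f"%robot.current_t())
for w in(.73,.71,.695,.69):
    robot.move_gripper(w); robot.sleep(.05); f,m=report(robot,R,f0,w)
    if abs(f[1])>3: p=p+R[:,1]*np.sign(f[1])*.8; robot.move_linear(p,E,speed=30); print(" shift")
robot.move_gripper(.6); report(robot,R,f0,"grip")
pickle.dump((p,f0),open("run.pkl","wb"))
E
cat >> h.py <<'E'
def run_in(robot,p,th,f0,dth,n,mmax):
    for i in range(n):
        th-=dth; p=p-dth*14.4/2/np.pi*nz; R=Rn(th)
        robot.move_linear(p,eul(R),speed=20); f,m=report(robot,R,f0,"%.2f h%.2f"%(1.34-th,hgt(p)))
        F=R@f; p=p+np.clip(.06,0,1)*(F-F@nz*nz)+np.clip(.03*(F@nz),-.2,.2)*nz
        if abs(m[2])>mmax or np.linalg.norm(f)>30: break
    return p,th
E
python3 - <<'E'
from bench import robot
from h import *
import pickle
p,f0=pickle.load(open("run.pkl","rb"))
p,th=run_in(robot,p,1.34,f0,.15,12,.35)
pickle.dump((p,th,f0),open("run.pkl","wb"))
E
```

```text
stop False
m0 [ 0.14 -0.26 -0.09] t23.3
0.73 t23.9 f [ 0.8  1.6 -0.3] m [ 0.16 -0.21 -0.05] w0.731 ff0
0.71 t24.2 f [ 0.4  1.1 -0.5] m [ 0.16 -0.25 -0.08] w0.710 ff0
0.695 t24.5 f [ 1.  -0.6 -0.1] m [ 0.31 -0.29 -0.06] w0.696 ff1
0.69 t24.8 f [ 1.  -0.8 -0.7] m [ 0.28 -0.26 -0.01] w0.695 ff6
grip t25.0 f [-0.   0.6 -0. ] m [ 0.29 -0.37 -0.11] w0.687 ff30
0.15 h-14.44 t25.3 f [ 0.2  0.  -0.3] m [ 0.14 -0.31 -0.08] w0.682 ff30
0.30 h-14.78 t25.6 f [ 1.   1.9 -0.1] m [ 0.01 -0.24 -0.03] w0.686 ff30
0.45 h-15.12 t25.9 f [1.4 0.9 0.1] m [-0.15 -0.2  -0.01] w0.686 ff30
0.60 h-15.47 t26.2 f [ 2.6  2.2 -0.1] m [-0.35 -0.12 -0.07] w0.688 ff30
0.75 h-15.81 t26.5 f [2.4 2.3 0.6] m [-0.48  0.05 -0.01] w0.685 ff30
0.90 h-16.17 t26.8 f [2.  3.3 0.8] m [-0.67  0.15  0.05] w0.683 ff30
1.05 h-16.54 t27.1 f [5.2 2.9 0.2] m [-0.81  0.35  0.06] w0.685 ff30
1.20 h-16.89 t27.4 f [3.3 4.  0.1] m [-0.82  0.37  0.05] w0.688 ff30
1.35 h-17.24 t27.7 f [4.5 3.1 0.3] m [-0.81  0.39  0.04] w0.682 ff30
1.50 h-17.59 t28.0 f [4.8 3.  1. ] m [-0.73  0.45 -0.01] w0.686 ff30
1.65 h-17.96 t28.3 f [4.  4.  0.3] m [-0.86  0.48 -0.07] w0.685 ff30
1.80 h-18.32 t28.6 f [3.4 3.1 1. ] m [-0.82  0.44 -0.01] w0.684 ff30
```

Run:
```python
from bench import robot
from h import *
import pickle
p,th,f0=pickle.load(open("run.pkl","rb"))
p,th=run_in(robot,p,th,f0,.15,11,.4)
if 1.34-th>3.4: print("--"); p,th=run_in(robot,p,th,f0,.06,9,.4)
pickle.dump((p,th,f0),open("run.pkl","wb"))
```

```text
1.95 h-18.69 t28.9 f [3.6 2.1 0.3] m [-0.83  0.43  0.06] w0.688 ff30
2.10 h-19.04 t29.2 f [3.3 2.  0.7] m [-0.9   0.4   0.05] w0.684 ff30
2.25 h-19.41 t29.5 f [2.5 3.4 0.4] m [-0.9   0.43  0.06] w0.684 ff30
2.40 h-19.76 t29.8 f [3.8 2.5 0.9] m [-0.99  0.5   0.06] w0.687 ff30
2.55 h-20.13 t30.1 f [2.7 3.6 0.9] m [-1.03  0.56  0.07] w0.686 ff30
2.70 h-20.51 t30.4 f [3.8 2.9 1.1] m [-1.07  0.71  0.07] w0.688 ff30
2.85 h-20.88 t30.7 f [ 3.4  3.5 -0.1] m [-1.06  0.73  0.04] w0.688 ff30
3.00 h-21.23 t31.0 f [4.9 4.  0.1] m [-1.    0.81  0.04] w0.685 ff30
3.15 h-21.57 t31.3 f [3.7 3.9 1.1] m [-0.97  0.79  0.04] w0.687 ff30
3.30 h-21.95 t31.6 f [ 2.5  4.1 -0.4] m [-0.9   0.83 -0.01] w0.688 ff30
3.45 h-22.28 t31.9 f [ 3.   3.6 -0.1] m [-0.9   0.93 -0.04] w0.684 ff30
--
3.51 h-22.42 t32.1 f [3.5 2.6 0.2] m [-0.67  0.84 -0.01] w0.685 ff30
3.57 h-22.56 t32.4 f [1.7 3.6 1. ] m [-0.67  0.73 -0.01] w0.686 ff30
3.63 h-22.73 t32.6 f [ 1.1  1.6 -1.5] m [-0.56  0.52  0.02] w0.687 ff30
3.69 h-22.82 t32.9 f [ 1.4  2.3 -1.6] m [-0.51  0.51  0.01] w0.682 ff30
3.75 h-22.91 t33.1 f [ 2.1  2.1 -3.6] m [-0.31  0.45  0.03] w0.686 ff30
3.81 h-22.94 t33.4 f [ 1.5  0.4 -3.8] m [-0.24  0.44  0.02] w0.685 ff30
3.87 h-22.97 t33.6 f [ 0.1  1.4 -4.7] m [-0.23  0.36  0.03] w0.688 ff30
3.93 h-22.96 t33.9 f [-0.5  1.7 -5. ] m [-0.2   0.18  0.02] w0.685 ff30
3.99 h-22.95 t34.1 f [-1.3  1.2 -6.3] m [-0.26  0.15 -0.03] w0.686 ff30
```

Run:
```python
from bench import robot
from h import *
import pickle
p,th,f0=pickle.load(open("run.pkl","rb"))
p,th=run_in(robot,p,th,f0,.05,8,.45)
pickle.dump((p,th,f0),open("run.pkl","wb")); print(robot.current_qpos().round(2))
T=robot.get_image("top"); b=cv2.resize(T["img"][203:237,310:348],None,fx=10,fy=10,interpolation=2); cv2.imwrite("pics/d1.png",b)
```

```text
4.04 h-22.87 t34.4 f [-0.7  1.8 -6.3] m [-0.25  0.23 -0.  ] w0.688 ff30
4.09 h-22.80 t34.6 f [ 0.3  2.7 -5.5] m [-0.21  0.29 -0.01] w0.687 ff30
4.14 h-22.75 t34.9 f [ 0.3  1.7 -6.8] m [-0.09  0.38 -0.05] w0.687 ff30
4.19 h-22.66 t35.1 f [ 0.3  1.  -4.9] m [-0.07  0.34  0.08] w0.685 ff30
4.24 h-22.63 t35.4 f [ 0.6  1.  -4.6] m [-0.05  0.37  0.06] w0.685 ff30
4.29 h-22.61 t35.6 f [ 1.   0.1 -4.5] m [0.04 0.38 0.02] w0.687 ff30
4.34 h-22.59 t35.9 f [ 0.7  1.8 -3.8] m [0.03 0.39 0.03] w0.688 ff30
4.39 h-22.59 t36.1 f [-0.1  0.4 -4.9] m [ 0.04  0.32 -0.03] w0.687 ff30
[-0.97  0.63  1.34  0.32  1.59  2.47]
```

Run:
```python
from bench import robot
from h import *
import pickle
p,th,f0=pickle.load(open("run.pkl","rb")); E=eul(Rn(th))
robot.move_gripper(.85); robot.move_linear(p+60*nz,E,speed=150); robot.move_gripper(0)
T=robot.get_image("top")
for v in (e1,e2,-e1,-e2,0*e1):
    b=mouth+17*v
    robot.move_linear(b+18*nz,E,speed=130)
    s=robot.move_linear(b+6*nz,E,speed=15,f_stop=3); print(s,"t%.1f"%robot.current_t(),"h %.2f"%hgt(robot.current_tcp_pos()))
    robot.move_linear(b+18*nz,E,speed=130)
S=robot.get_image("scene"); R=E
robot.move_linear(mouth+75*nz,E,speed=200)
a=cv2.resize(S["img"][170:212,292:332],None,fx=10,fy=10,interpolation=2)
b=cv2.resize(T["img"][203:237,310:348],None,fx=10,fy=10,interpolation=2)
o=np.zeros((420,785,3),np.uint8); o[:,:400]=a; o[:340,405:785]=b; cv2.imwrite("pics/e1.png",o); print(robot.current_t())
```

```text
True t39.4 h 12.81
True t40.5 h 12.76
True t41.5 h 12.73
True t42.6 h 12.78
True t43.6 h 12.78
44.3167
```

View pics/e1.png

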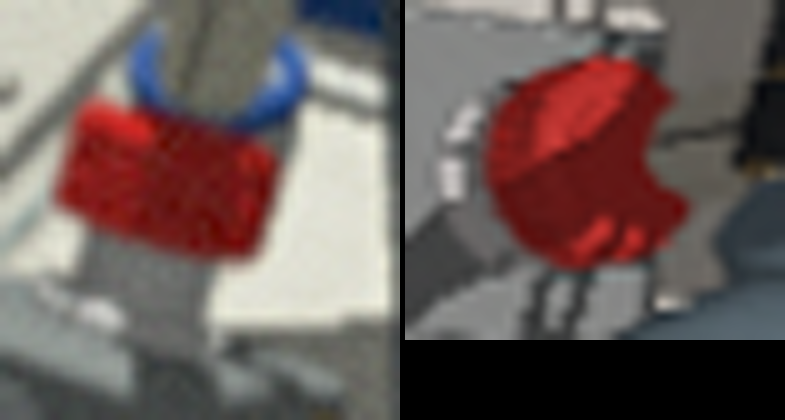

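The crown has dropped 8.6 mm and is square to within 0.1 mm, so it looks seated on the rim. I'll do one confirming twist for tightness, then release.

Run:
```python
from bench import robot
from h import *
th=-2.0; R=Rn(th)
robot.move_gripper(.85)
p=mouth+(.8-4.5)*nz+19*R[:,2]
robot.move_linear(mouth+55*nz+19*R[:,2],eul(R),speed=150)
print(robot.move_linear(p,eul(R),speed=100,f_stop=8)); f0=robot.current_contact_force()
robot.move_gripper(.70); robot.move_gripper(.6); report(robot,R,f0,"grip"); print(robot.current_joint_efforts()[5])
for i in range(8):
    th-=.06; R=Rn(th); robot.move_linear(p,eul(R),speed=20)
    f,m=report(robot,R,f0,"%.2f"%th); print(robot.current_joint_efforts()[5].round(2),robot.current_qpos()[5].round(2))
    if abs(m[2])>.5: break
```

```text
False
grip t48.3 f [ 1.1 -1.6 -1.1] m [ 0.34  0.19 -0.02] w0.684 ff30
-0.036618191516026855
-2.06 t48.5 f [-1.3 -1.5 -3.4] m [ 0.28 -0.09  0.02] w0.685 ff30
0.17 1.47
-2.12 t48.8 f [-2.6 -0.9 -3.9] m [ 0.27 -0.28  0.03] w0.682 ff30
0.1 1.53
-2.18 t49.0 f [-3.5 -0.6 -3.9] m [ 0.32 -0.35 -0.03] w0.691 ff30
0.09 1.59
-2.24 t49.3 f [-3.9 -2.4 -3.5] m [ 0.33 -0.44  0.06] w0.685 ff30
0.06 1.65
-2.30 t49.5 f [-4.3 -0.9 -3.9] m [ 0.33 -0.57  0.04] w0.684 ff30
0.03 1.71
-2.36 t49.8 f [-3.3 -0.8 -3.2] m [ 0.35 -0.6   0.14] w0.687 ff30
-0.05 1.77
-2.42 t50.0 f [-4.6 -0.9 -4.1] m [ 0.36 -0.61  0.2 ] w0.688 ff30
-0.13 1.83
-2.48 t50.3 f [-5.1 -1.  -4.3] m [ 0.4  -0.72  0.32] w0.687 ff30
-0.23 1.89
```

The resistance is now rising. I'll continue a little further.

Run:
```python
from bench import robot
from h import *
th=-2.48; R=Rn(th); p=mouth+(.8-4.5)*nz+19*R[:,2]; f0=np.zeros(3)
for i in range(6):
    th-=.06; R=Rn(th); robot.move_linear(p,eul(R),speed=20); f,m=report(robot,R,f0,"%.2f"%th)
    if abs(m[2])>.6: break
robot.move_gripper(.85); robot.move_linear(p+60*nz,eul(R),speed=150); robot.move_gripper(0)
robot.move_linear(mouth+18*nz,eul(R),speed=150)
print(robot.move_linear(mouth+6*nz,eul(R),speed=15,f_stop=3),"h %.2f"%hgt(robot.current_tcp_pos()),robot.current_t())
robot.move_linear(mouth+80*nz,eul(R),speed=200); print(robot.current_t())
```

```text
-2.54 t50.5 f [-6.1 -1.4 -6.3] m [ 0.36 -0.87  0.39] w0.683 ff30
-2.60 t50.8 f [-5.7 -1.  -4.9] m [ 0.39 -0.77  0.47] w0.685 ff30
-2.66 t51.0 f [-4.3 -0.2 -3.2] m [ 0.3  -0.46  0.36] w0.686 ff30
-2.72 t51.3 f [-1.5 -0.9 -4.4] m [ 0.37 -0.15  0.35] w0.688 ff30
-2.78 t51.5 f [-0.1 -1.6 -3.9] m [0.39 0.18 0.27] w0.686 ff30
-2.84 t51.8 f [-0.  -2.1 -3.6] m [0.42 0.22 0.2 ] w0.684 ff30
True h 12.75 54.8583
55.35
```

```bash
python3 -c "
from bench import robot
print(robot.hand_in(),robot.current_t())"
```

```text
the job is handed in; nothing more can be done
the job is handed in; nothing more can be done
```

I backed the cap off 1.34 rad, it dropped square into the thread start, and I ran it in clockwise to what reads as fully home and let go; the job was handed in at about 55 s. The crown sits 8.6 mm lower than at the drop and was square to about 0.1 mm, and on the last twist the turning torque rose to about 0.47 N m before falling back, probably the fingers slipping.

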